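Aim the display spotlight

ROBOT

A 6-joint arm with a two-finger parallel gripper is mounted at the origin on the work surface. World frame = base frame: x ahead of the robot, y to its left, z up, the work surface at z = 0. Lengths are in m, angles in rad, forces in N, time in s.
With the tool pointing down it reaches from about 0.35 to 0.775 m from the base axis. Payload 7.3 kg.
Tool frame: the origin (TCP) lies at the very end of the fingers, on their centre line; the grasp point (between the pads) lies 19 mm behind it (manip.tcp_to_grasp is the distance from the TCP to the grasp point, in m); z points along the fingers, y is the direction in which the jaws open and shut (so a half turn about z gives the same grasp; the last joint's range is limited). The gripper opens to 92 mm and grips with 3 to 60 N. Pads are 19 mm wide; open, the fingers measure 130 mm over their backs; the gripper's body (75 mm by 190 mm) begins 47 mm behind the grasp point.
Start: joints at [-1.246, 0.342, 1.524, -0, 1.275, -0.146], TCP at [0.238, -0.468, 0.227] pointing down, gripper open.
Joint ranges: [-2.53, 2.53], [-0.77, 2.02], [0.04, 2.7], [-1, 4.14], [0.28, 2.66], [-3.11, 3.11]. Speed limits (rad/s): [2.57, 2.57, 3.14, 3.14, 3.14, 3.14].

INTERFACE

Orientations are given as a unit quaternion [w, x, y, z].
In Python, from plant import manip, vision, close_job gives the robot as it stands.
- The arm moves only by the shell command python3 -m crank 'ROWS' [FORCE]. ROWS is JSON, a list of rows, each an object with "slide": the shift along the tool's x, y, z in cm, a list of three; "roll": the turn about the tool's z in degrees; "fingers": the opening, from 0 (shut) to 1 (fully open). In form: [{"slide": [tx, ty, tz], "roll": roll, "fingers": fingers}, ...]. A call has 1 to 10 rows; each row is the pose to reach, as a shift and turn from the pose commanded when the call began, along the tool's axes at that moment; what a row does not reach only later rows make up. A row lasts 1/10 s, in which the tool goes at most 50 mm and 8.59 degrees, less where a joint would pass 70% of its speed; a pose out of reach is approached as far as the arm can. A call with a gripper value outside its range is refused whole. The fingers move at their own pace and stop on an object; FORCE is the grip in N (left out, the last holds). Time passes only in rows, so rows that repeat a pose let the fingers close. It gives the time, the measured TCP pose, the force and the opening at its end, in the units of the state.
- manip.read_state(): the state, without advancing time (a new reading comes with each control period).
- vision.capture(name): name is "scene" or "top" or "wrist"; returns the picture (400x640x3 uint8, blue, green, red); there is no depth.
- vision.camera_info(name): a dict with "camera_matrix" (3x3 intrinsics, pixels), "extrinsics" (4x4, takes a point from world to camera coordinates). Camera axes: x right, y down, z forward; pixel columns grow to the right and rows downward; lengths in m; the calibration is good to about 2 mm. The wrist camera is an equidistant fisheye: a pixel r from the principal point sees the ray r / f radians off the axis. A picture is of the moment at which its call begins: read the wrist's pose just before it. camera_info takes no time and is no camera call; for the wrist camera it gives the pose at the moment of the call.
- close_job(): hands the job in, once; it reports no verdict.
The state is a dict: "clock": time; "q": joint angles; "qvel": joint speeds; "joint_efforts": joint torques, N m; "position": TCP position; "eef_rot": TCP orientation; "force": force on the tool from outside, world axes, zero at the start; "ft_torque": the same for the moment, N m; "finger_gap": finger opening in m.
Only numpy, scipy, OpenCV 4.12 (cv2) and the standard library are available. Lean on these libraries where they do the work, as an engineer would, in place of code of your own. Each camera call takes 0.05 s, during which the arm holds its last target. There are 200 camera calls.

TASK

Light the little display: push the small spotlight's pan arm (the rod at its back) sideways until the lamp points straight at the middle of the tallest of the three wooden figures standing around it. Then push the toggle of the wireless switch box fully over, away from the side it leans to, to turn the light on. Pick nothing up, and leave the lamp's foot, the figures, the pine cone, the roll of tape and the mug standing where they are.

Things in the scene. Friction and masses are not known exactly. Their poses are not given: they have to be found in the camera images.
- lamp: Foot of the spotlight, loose but heavy (about 2 kg): dark steel disc 150 mm in diameter, 16 mm thick, with a central post 24 mm in diameter up to z = 60 mm. Origin: centre of its underside. It stands by its weight and does not slip under a light push on the pan arm.
- lamp_axis (a point): Point on the lamp's vertical pan axis (the centre of the post), 100 mm above the table, in the middle of the grey lamp head (a level cylinder 64 mm in diameter, top at 132 mm; front rim 72 mm in diameter, top at 136 mm, 65 mm ahead of the axis; rear end 45 mm behind it). Turns with the head: its x axis is the beam direction (out of the glass), z up; the pan arm runs along its -x.
- pan_knob (a point): Centre of the black ball, 22 mm in diameter, at the end of the pan arm, 149 mm from the pan axis, opposite to the beam, 100 mm above the table. The pan arm is a straight level steel rod, 12 mm in diameter, running from 45 mm to 149 mm behind the axis; free below and above.
- pan (a joint): Pan angle of the lamp head relative to its foot (rad), growing counter-clockwise seen from above, range -1.6 to 1.6. Stiff by friction (about 0.08 N m, so some 0.7 N sideways at 120 mm from the axis); stays where it is left.
- tall_figure: Turned wooden peg doll, 150 mm tall, 46 mm across its round foot, ball head on a tapering body, loose, same wood as the other figures. Origin: centre of its underside, on the table; its z axis is up.
- middle_figure: Turned wooden peg doll, 108 mm tall, 42 mm across its round foot, ball head on a tapering body, loose, same wood as the other figures. Origin: centre of its underside, on the table; its z axis is up.
- small_figure: Turned wooden peg doll, 80 mm tall, 38 mm across its round foot, ball head on a tapering body, loose, same wood as the other figures. Origin: centre of its underside, on the table; its z axis is up.
- switch_base: White housing of the wireless switch box, fixed to the table, 70 mm (x) by 50 mm (y) by 25 mm high, apart from the lamp, to the left or right. Origin: centre of its underside. The toggle leans to its own -x side when off and swings in its xz plane to its +x side when on.
- switch_tip (a point): Centre of the black ball, 26 mm in diameter, at the top of the switch's toggle (steel rod 10 mm in diameter, 70 mm from pivot to ball centre; pivot 22 mm above the table over the housing's origin). Ball centre about 83 mm above the table at both ends of its swing, 92 mm in the middle, 34 mm from the housing's centre towards its -x (off) or +x (on).
- switch (a joint): Toggle angle (rad): 0 = off, leaning 0.5 rad to the housing's -x; 1.0 = fully over, on, leaning 0.5 rad to its +x. Needs about 1 N at the ball; stays where it is left, with a firm stop at each end.
- pine_cone: Brown pine cone, upright, loose, 68 mm across and 72 mm high, beside the lamp. Origin: centre of its underside.
- tape_roll: Roll of tape lying flat, loose, 68 mm across, 25 mm high. Origin: centre of its underside.
- mug: White mug, loose, 80 mm across, 90 mm high, with a handle. Origin: centre of its underside.
Mind the look-alikes: they are no part of the job. Leave any black or yellow look-alike of the middle_figure alone.

How it is judged:
By the outcome, as a careful person would: the job done as asked, in the order asked, and still so for the second after the job is handed in, with the robot touching nothing.
It also fails if it takes over 51 s, if anything falls off the work surface, if the arm or the gripper's body presses on something with over 40 N, if the wrist force passes 120 N, or if a joint passes its speed limit or range.

## Working session

There is one attempt and no reset: what is moved stays moved. The work goes in short steps, Python scripts to look and compute and a shell command to move; the robot and the scene stay as the last step left them, time stands still between calls to the robot, and variables do not carry over. Pictures are saved under pics/ and viewed, on a budget of 10 in all, crops included, one or two more only if the job needs it, and the job is handed in when it is done.

```bash
mkdir -p pics; ls; python3 - <<'E'
from plant import manip, vision
import cv2, numpy as np
print(manip.read_state())
for n in ("scene","top"):
    cv2.imwrite(f"pics/{n}0.png",vision.capture(n)); i=vision.camera_info(n); print(n,np.round(i["camera_matrix"],1).tolist(),np.round(i["extrinsics"],3).tolist())
E
```

```text
pics
{'clock': 0.0, 'q': array([-1.24602089e+00,  3.42702455e-01,  1.52497701e+00,  4.80935513e-05,
        1.27536636e+00, -1.45980517e-01]), 'qvel': array([ 0.00031898, -0.00014221, -0.00088387,  0.00029   ,  0.00124379,
       -0.00013258]), 'joint_efforts': array([ 1.21666184e-03, -4.31237590e+01, -2.44220281e+01,  7.19204312e-02,
        5.58879878e-02, -1.19959509e-04]), 'position': array([ 0.23803975, -0.46751129,  0.22606943]), 'eef_rot': array([-7.25735935e-04,  9.72427642e-01,  2.33203673e-01, -4.19602219e-05]), 'force': array([0.33677763, 0.10967495, 0.14589833]), 'ft_torque': array([-0.02374616, -0.03400816, -0.01344804]), 'finger_gap': 0.09202286422913611}
scene [[431.7, 0.0, 313.8], [0.0, 431.7, 195.5], [0.0, 0.0, 1.0]] [[0.654, 0.756, -0.001, -0.407], [0.508, -0.44, -0.741, -0.232], [-0.56, 0.484, -0.672, 1.689], [0.0, 0.0, 0.0, 1.0]]
top [[455.3, 0.0, 320.0], [0.0, 455.3, 202.8], [0.0, 0.0, 1.0]] [[0.081, -0.997, -0.003, -0.033], [-0.975, -0.079, -0.209, 0.622], [0.208, 0.019, -0.978, 1.042], [0.0, 0.0, 0.0, 1.0]]
```

View pics/scene0.png

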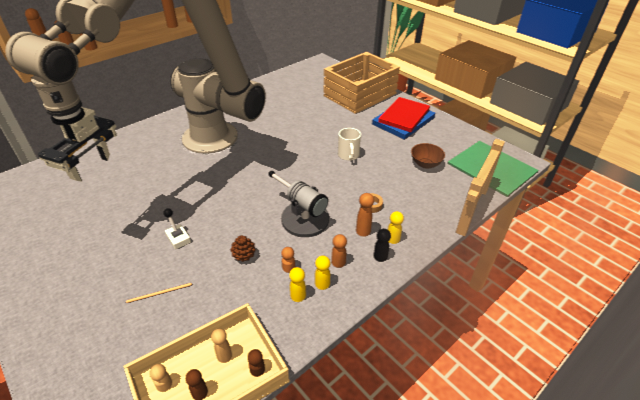

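View pics/top0.png

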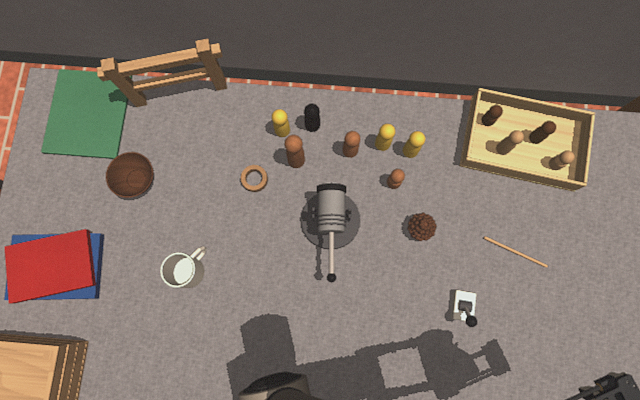

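Scene view: knob at about (272,174), tall figure head at (366,200), toggle ball at (168,212). Top view: knob at (331,278), tall head at (293,144), toggle ball at (471,321), housing at (465,303). I'll enlarge these in one composite.

```bash
python3 - <<'E'
import cv2, numpy as np
S=cv2.imread("pics/scene0.png");T=cv2.imread("pics/top0.png")
def crop(I,u,v,h=22):
    c=cv2.resize(I[v-h:v+h,u-h:u+h],(264,264),interpolation=cv2.INTER_NEAREST)
    for k in range(0,44,10):
        cv2.putText(c,str(u-h+k),(k*6,8),0,.3,(255,255,0),1);cv2.putText(c,str(v-h+k),(0,k*6+8),0,.3,(255,255,0),1)
        cv2.line(c,(k*6,0),(k*6,263),(255,255,0),1);cv2.line(c,(0,k*6),(263,k*6),(255,255,0),1)
    return c
a=np.hstack([crop(S,280,180),crop(S,366,214),crop(S,174,226)])
b=np.hstack([crop(T,331,272),crop(T,293,150),crop(T,465,306)])
cv2.imwrite("pics/c1.png",np.vstack([a,b]))
E
```

```text
(no output)
```

View pics/c1.png

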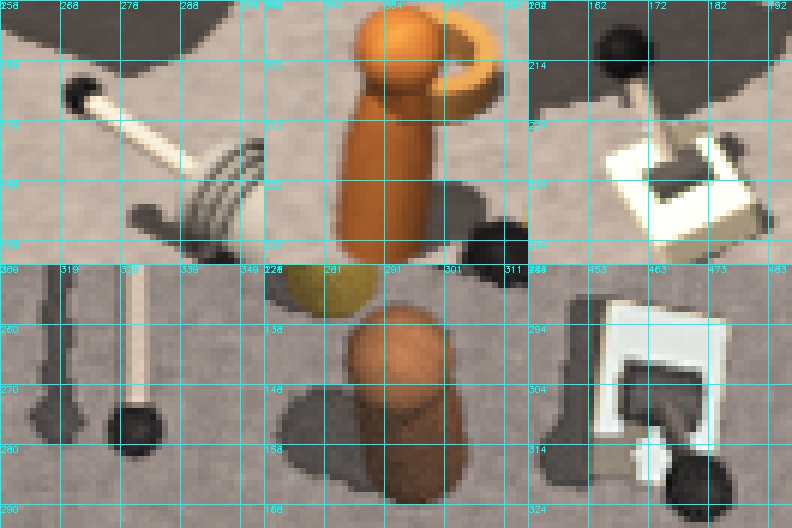

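Crops: knob at scene (271.7,173.8) / top (331.5,277.5). Tall head at scene (366.2,200) / top (293.7,143.5). Toggle ball at scene (168.2,212.7) / top (471.7,321.2). The toggle leans towards the robot.

```bash
cat > h.py <<'E'
import cv2, numpy as np
from plant import manip, vision
C={n:vision.camera_info(n) for n in("scene","top")}
def tri(ps,pt):
    P=[np.array(C[n]["camera_matrix"])@np.array(C[n]["extrinsics"])[:3] for n in("scene","top")]
    X=cv2.triangulatePoints(P[0],P[1],np.float64(ps),np.float64(pt)).ravel();return X[:3]/X[3]
def plane(n,p,z):
    E=np.array(C[n]["extrinsics"]);K=np.array(C[n]["camera_matrix"])
    d=E[:3,:3].T@np.linalg.solve(K,[p[0],p[1],1]);o=-E[:3,:3].T@E[:3,3]
    return o+d*(z-o[2])/d[2]
def proj(n,X):
    E=np.array(C[n]["extrinsics"]);x=np.array(C[n]["camera_matrix"])@(E[:3,:3]@X+E[:3,3]);return x[:2]/x[2]
E
python3 - <<'E'
from h import *
np.set_printoptions(precision=4,suppress=True)
k=tri((271.7,173.8),(331.5,277.5));f=tri((366.2,200),(293.7,143.5));s=tri((168.2,212.7),(471.7,321.2))
print("knob",k,"fig",f,"sw",s)
p=[plane("top",(443+(a-528)/6,284+(b-264)/6),.025) for a,b in((612,300),(728,318),(596,435))]
print("housing corners",p); 
d=(p[2]-p[0]);d/=np.linalg.norm(d);w=(p[1]-p[0])/2;print("off dir",d,"centre",p[0]+w+d*.035, "width",2*np.linalg.norm(w))
T=cv2.imread("pics/top0.png");S=cv2.imread("pics/scene0.png")
for n,I,(x0,x1,y0,y1) in(("top",T,(295,365,180,255)),("scene",S,(275,335,180,240))):
    g=I.max(2);m=np.zeros_like(g);m[y0:y1,x0:x1]=(g[y0:y1,x0:x1]<95)*255
    c=max(cv2.findContours(m,0,1)[0],key=cv2.contourArea);print(n,cv2.boundingRect(c),cv2.contourArea(c))
    h=cv2.convexHull(c);e=cv2.fitEllipse(h);print(e,plane(n,e[0],.016),plane(n,e[0],.012))
for q in((332,250),(332,240)): print(plane("top",q,.1))
for n in((344,118,"") ,): pass
E
```

```text
knob [ 0.4447 -0.0231  0.0971] fig [0.7468 0.0893 0.1279] sw [ 0.3737 -0.3472  0.0812]
housing corners [array([ 0.4426, -0.3303,  0.025 ]), array([ 0.4392, -0.377 ,  0.025 ]), array([ 0.3889, -0.3249,  0.025 ])]
off dir [-0.995   0.1001  0.    ] centre [ 0.406  -0.3501  0.025 ] width 0.04681466625231395
top (300, 183, 52, 72) 1226.0
((325.2668762207031, 215.83370971679688), (50.382144927978516, 72.58149719238281), 10.835334777832031) [0.6005 0.0021 0.016 ] [0.6013 0.0021 0.012 ]
scene (280, 192, 55, 45) 891.5
((303.77313232421875, 211.32247924804688), (48.94887924194336, 62.315101623535156), 101.99884796142578) [ 0.5769 -0.0021  0.016 ] [0.5737 0.0005 0.012 ]
[ 0.5066 -0.0202  0.1   ]
[ 0.5297 -0.0184  0.1   ]
```

```bash
cat >> h.py <<'E'
from scipy.spatial.transform import Rotation as R
def go(t):
    s=manip.read_state();w,x,y,z=s["eef_rot"];M=R.from_quat([x,y,z,w]).as_matrix()
    return np.round(100*M.T@(np.array(t)-s["position"]),1)
E
python3 - <<'E'
from h import *
print(go((.455,.045,.225)))
E
python3 -m crank '[{"slide":[42.6,-36,0],"roll":0,"fingers":0},{"slide":[42.6,-36,0],"roll":0,"fingers":0},{"slide":[42.6,-36,0],"roll":0,"fingers":0},{"slide":[42.6,-36,0],"roll":0,"fingers":0},{"slide":[42.6,-36,0],"roll":0,"fingers":0},{"slide":[42.6,-36,0],"roll":0,"fingers":0},{"slide":[42.6,-36,0],"roll":0,"fingers":0},{"slide":[42.6,-36,0],"roll":0,"fingers":0},{"slide":[42.6,-36,0],"roll":0,"fingers":0},{"slide":[42.6,-36,0],"roll":0,"fingers":0}]' 10
python3 - <<'E'
from h import *
print(go((.455,.045,.225)),go((.455,.045,.08)))
E
```

```text
[ 42.6 -35.8   0.2]
clock: 1.1
position: [0.4324, -0.005, 0.2267]
eef_rot: [0.0, 0.972, 0.233, -0.0]
force: [0.1, -1.4, 0.5]
finger_gap: 0.0166
[ 4.3 -3.4  0.2] [ 4.3 -3.4 14.7]
```

```bash
python3 -m crank '[{"slide":[4,-3.5,0],"roll":0,"fingers":0},{"slide":[4,-3.5,0],"roll":0,"fingers":0},{"slide":[4,-3.5,4],"roll":0,"fingers":0},{"slide":[4,-3.5,8],"roll":0,"fingers":0},{"slide":[4,-3.5,11],"roll":0,"fingers":0},{"slide":[4,-3.5,14],"roll":0,"fingers":0},{"slide":[4,-3.5,14.5],"roll":0,"fingers":0},{"slide":[4,-3.5,14.5],"roll":0,"fingers":0}]'
python3 - <<'E'
from h import *
print(manip.read_state()["force"],go((.467,.003,.08)),go((.4763,-.0658,.08)))
for n in("top","wrist"): cv2.imwrite(f"pics/{n}1.png",vision.capture(n))
a=cv2.imread("pics/top1.png")[150:310,230:430];b=cv2.imread("pics/wrist1.png")
cv2.imwrite("pics/c2.png",cv2.resize(a,(800,600)))
E
```

```text
clock: 1.9
position: [0.4514, 0.0419, 0.0813]
eef_rot: [-0.0, 0.972, 0.233, -0.001]
force: [0.1, 0.5, 0.4]
finger_gap: 0.0006
[0.08122222 0.45613522 0.36163953] [-0.4  4.2  0.1] [-2.7 10.7  0.1]
```

View pics/c2.png

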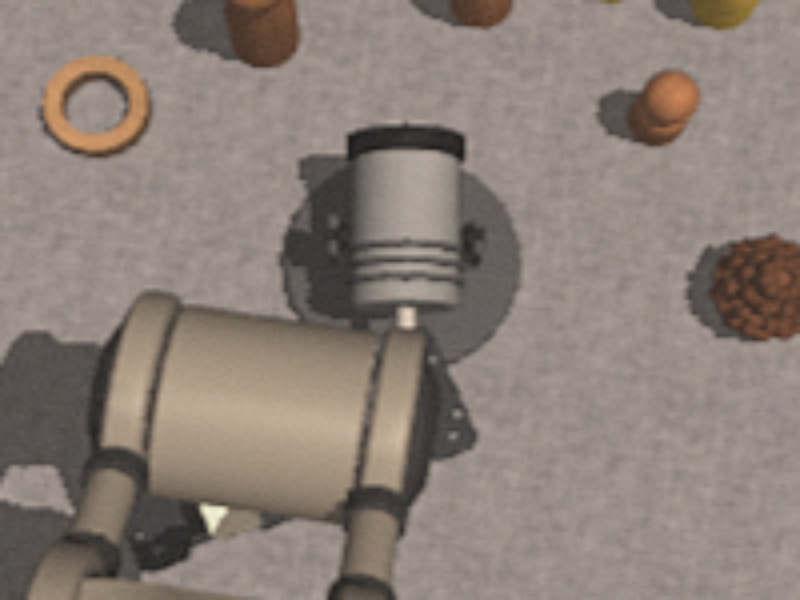

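The top view is part-covered by the arm. The lamp is unmoved, with the disc centre at about (330.3,218.8). Next I push along the arc, stopping slightly short.

```bash
python3 -m crank '[{"slide":[-0.2,2,0],"roll":0,"fingers":0},{"slide":[-0.4,4,0],"roll":0,"fingers":0},{"slide":[-0.6,5,0],"roll":0,"fingers":0},{"slide":[-0.9,6,0],"roll":0,"fingers":0},{"slide":[-1.2,7,0],"roll":0,"fingers":0},{"slide":[-1.5,8,0],"roll":0,"fingers":0},{"slide":[-2,9,0],"roll":0,"fingers":0},{"slide":[-2.3,9.6,0],"roll":0,"fingers":0},{"slide":[-2.5,10,0],"roll":0,"fingers":0},{"slide":[-2.5,10,0],"roll":0,"fingers":0}]'
python3 - <<'E'
from h import *
print(plane("top",(330.3,218.8),.016), plane("top",(330.3,247.3),.016))
for n in("top","scene"): cv2.imwrite(f"pics/{n}2.png",vision.capture(n))
a=cv2.resize(cv2.imread("pics/top2.png")[130:310,240:400],None,fx=3.3,fy=3.3,interpolation=2);b=cv2.resize(cv2.imread("pics/scene2.png")[160:240,240:310],None,fx=3.3,fy=3.3,interpolation=2)
o=np.zeros((594,760,3),np.uint8);o[:a.shape[0],:a.shape[1]]=a;o[:b.shape[0],528:528+b.shape[1]]=b
cv2.imwrite("pics/c3.png",o)
E
```

```text
clock: 3.0
position: [0.4748, -0.0587, 0.0816]
eef_rot: [0.0, 0.973, 0.233, -0.0]
force: [0.6, -1.0, -0.1]
finger_gap: 0.0007
[ 0.59396034 -0.01120026  0.016     ] [ 0.52212077 -0.01669302  0.016     ]
```

View pics/c3.png

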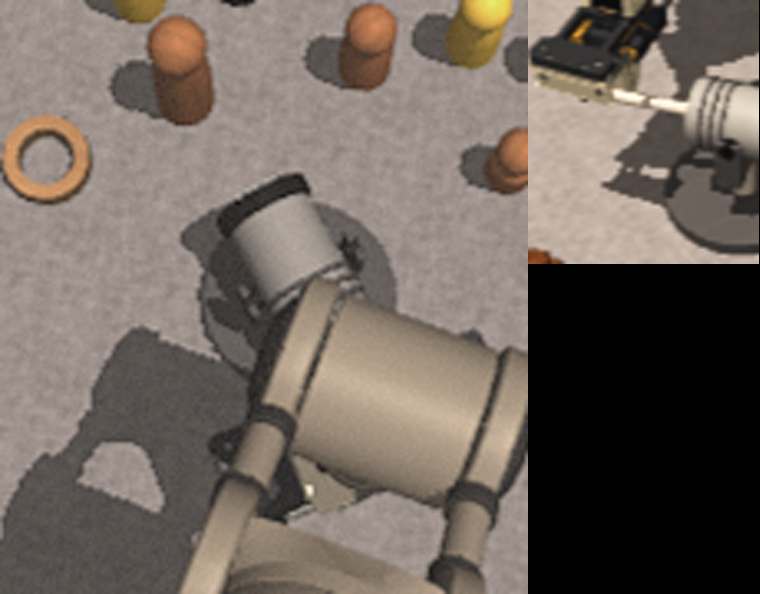

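The head has turned towards the tall figure and the foot is in place. I'll retreat, rise and move off towards the switch, then measure the aim.

```bash
python3 -m crank '[{"slide":[-2.5,-3,0],"roll":0,"fingers":0},{"slide":[-2.5,-5,-4],"roll":0,"fingers":0},{"slide":[-2.5,-5,-9],"roll":0,"fingers":0},{"slide":[-2.5,-5,-14],"roll":0,"fingers":0},{"slide":[-2.5,-5,-14],"roll":0,"fingers":0}]'
python3 - <<'E'
from h import *
print(go((.29,-.34,.22)))
E
```

```text
clock: 3.6
position: [0.4332, -0.0252, 0.228]
eef_rot: [0.003, 0.972, 0.234, 0.006]
force: [1.0, -0.6, -0.6]
finger_gap: 0.0004
[-27.1  21.5   0.7]
```

```bash
python3 -m crank '[{"slide":[-27,21.5,0],"roll":33,"fingers":0},{"slide":[-27,21.5,0],"roll":33,"fingers":0},{"slide":[-27,21.5,0],"roll":33,"fingers":0},{"slide":[-27,21.5,0],"roll":33,"fingers":0},{"slide":[-27,21.5,0],"roll":33,"fingers":0},{"slide":[-27,21.5,0],"roll":33,"fingers":0},{"slide":[-27,21.5,0],"roll":33,"fingers":0},{"slide":[-27,21.5,0],"roll":33,"fingers":0},{"slide":[-27,21.5,0],"roll":33,"fingers":0},{"slide":[-27,21.5,0],"roll":33,"fingers":0}]'
python3 - <<'E'
from h import *
for n in("top","scene"): cv2.imwrite(f"pics/{n}3.png",vision.capture(n))
T=cv2.imread("pics/top3.png");S=cv2.imread("pics/scene3.png")
a=cv2.resize(T[130:290,270:400],None,fx=3.7,fy=3.7,interpolation=2);b=cv2.resize(S[160:240,240:320],None,fx=3.7,fy=3.7,interpolation=2)
o=np.zeros((600,790,3),np.uint8);o[:a.shape[0],:a.shape[1]]=a;o[:b.shape[0],485:485+b.shape[1]]=b
cv2.imwrite("pics/c4.png",o)
E
```

```text
clock: 4.6
position: [0.2872, -0.3378, 0.2213]
eef_rot: [-0.001, 0.999, -0.052, -0.0]
force: [0.2, -1.1, 0.0]
finger_gap: 0.0008
```

View pics/c4.png

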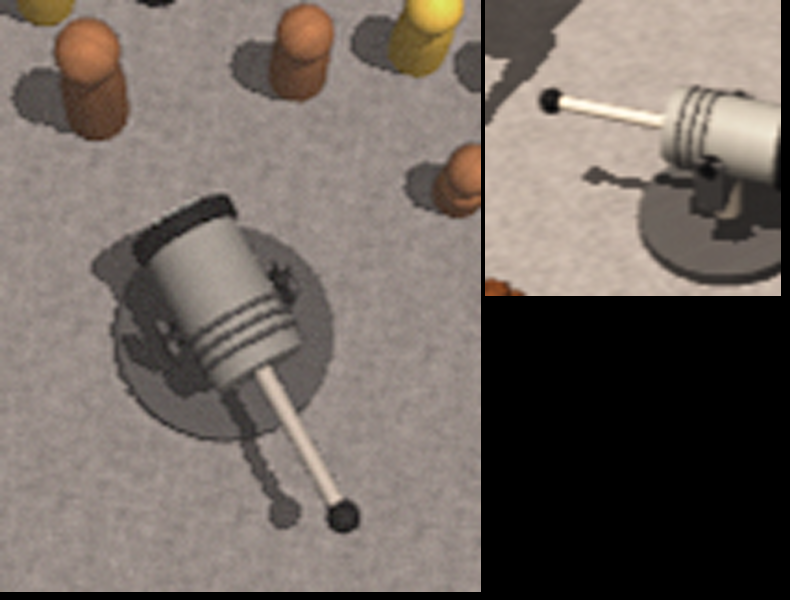

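The head has turned left. Knob at top (362.7,269.2) / scene (257.6,187.0), rod meets the head at top (341.3,230.5). The disc is unmoved. Now the exact aim by a line fit of the rod.

```bash
python3 - <<'E'
from h import *
np.set_printoptions(precision=4,suppress=True)
def rod(I,x0,x1,y0,y1,a,b):
    g=cv2.cvtColor(I,cv2.COLOR_BGR2GRAY)[y0:y1,x0:x1];ys,xs=np.where(g>165);P=np.c_[xs+x0,ys+y0].astype(float)
    a,b=np.array(a,float),np.array(b,float);u=(b-a)/np.linalg.norm(b-a);n=np.array([-u[1],u[0]]);t=(P-a)@u
    P=P[(abs((P-a)@n)<3)&(t>4)&(t<np.linalg.norm(b-a)-5)]
    l=cv2.fitLine(np.float32(P),cv2.DIST_L2,0,.01,.01).ravel();return len(P),l
T0,T=cv2.imread("pics/top0.png"),cv2.imread("pics/top3.png")
F=tri((366.2,200),(293.7,143.5))
for I,box,a,b,k in((T0,(320,345,235,285),(331.5,277.5),(332,232),tri((271.7,173.8),(331.5,277.5))),(T,(330,375,225,280),(362.7,269.2),(341.3,230.5),tri((257.6,187),(362.7,269.2)))):
    n,l=rod(I,*box,a,b);A=plane("top",l[2:]-15*l[:2],.1);B=plane("top",l[2:]+15*l[:2],.1)
    u=(B-A)[:2];u/=np.linalg.norm(u)*np.sign(u[0])
    K=plane("top",a,.1);ax=K[:2]+.149*u
    print(n,"knob",k,K,"bearing",np.degrees(np.arctan2(u[1],u[0])),"axis",ax,"to fig",np.degrees(np.arctan2(F[1]-ax[1],F[0]-ax[0])))
f=plane("top",(293.7,143.5),.128);print("fig top-only",f)
E
```

```text
102 knob [ 0.4447 -0.0231  0.0971] [ 0.4441 -0.0238  0.1   ] bearing 5.220656380685735 axis [ 0.5925 -0.0102] to fig 32.81216640673485
104 knob [ 0.4687 -0.0934  0.098 ] [ 0.4685 -0.0933  0.1   ] bearing 33.046580529713864 axis [ 0.5934 -0.0121] to fig 33.458993830176205
fig top-only [0.7467 0.0892 0.128 ]
```

Aim error is about 0.3° (beam 33.05°, figure at about 33.2°), and the axis agrees with the disc. Now the switch.

```bash
python3 - <<'E'
from h import *
print(go((.325,-.342,.072)),go((.422,-.352,.072)))
E
```

```text
[ 3.8  0.  15. ] [13.5  0.  15. ]
```

```bash
python3 -m crank '[{"slide":[3.8,0,5],"roll":0,"fingers":0},{"slide":[3.8,0,9],"roll":0,"fingers":0},{"slide":[3.8,0,13],"roll":0,"fingers":0},{"slide":[3.8,0,15],"roll":0,"fingers":0},{"slide":[3.8,0,15],"roll":0,"fingers":0},{"slide":[5,0,15],"roll":0,"fingers":0},{"slide":[6.5,0,15],"roll":0,"fingers":0},{"slide":[8,0,15],"roll":0,"fingers":0},{"slide":[9.5,0,15],"roll":0,"fingers":0},{"slide":[9.5,0,15],"roll":0,"fingers":0}]'
python3 -m crank '[{"slide":[1,0,0],"roll":0,"fingers":0},{"slide":[2,0,0],"roll":0,"fingers":0},{"slide":[3,0,0],"roll":0,"fingers":0},{"slide":[3.5,0,0],"roll":0,"fingers":0},{"slide":[3.8,0,0],"roll":0,"fingers":0},{"slide":[3.8,0,0],"roll":0,"fingers":0}]'
```

```text
clock: 5.7
position: [0.3844, -0.35, 0.074]
eef_rot: [0.002, 0.999, -0.052, 0.002]
force: [0.4, -0.3, 0.0]
finger_gap: 0.0006
clock: 6.3
position: [0.4167, -0.3527, 0.0715]
eef_rot: [-0.001, 0.999, -0.052, -0.003]
force: [-11.2, -0.7, 6.7]
finger_gap: -0.0001
```

An 11 N reaction indicates the stop. I'll back off, rise and check.

```bash
python3 -m crank '[{"slide":[-3,0,0],"roll":0,"fingers":0},{"slide":[-8,0,0],"roll":0,"fingers":0},{"slide":[-10,0,-4],"roll":0,"fingers":0},{"slide":[-13,0,-9],"roll":0,"fingers":0},{"slide":[-14,0,-14],"roll":0,"fingers":0},{"slide":[-14,0,-15],"roll":0,"fingers":0},{"slide":[-14,0,-15],"roll":0,"fingers":0}]'
python3 - <<'E'
from h import *
for n in("top","scene"): cv2.imwrite(f"pics/{n}4.png",vision.capture(n))
T=cv2.imread("pics/top4.png");S=cv2.imread("pics/scene4.png")
a=cv2.resize(T[90:340,160:500],(800,588));cv2.imwrite("pics/c5.png",a)
cv2.imwrite("pics/c6.png",cv2.resize(S[160:300,100:420],None,fx=2.4,fy=2.4,interpolation=2))
d=cv2.absdiff(T,cv2.imread("pics/top0.png")).max(2);m=(d>50).astype(np.uint8)
n,_,st,_=cv2.connectedComponentsWithStats(m);print(st[(st[:,4]>15)])
E
```

```text
clock: 7.0
position: [0.2806, -0.3401, 0.2251]
eef_rot: [0.003, 0.999, -0.053, 0.002]
force: [0.5, 0.3, -0.2]
finger_gap: 0.0005
[[     0      0    640    400 237927]
 [   311    184     12      8     27]
 [   332    184     14      9     81]
 [   335    191      8     11     45]
 [   312    193     11     15     84]
 [   295    194     12     17    102]
 [   342    202      6      7     17]
 [   334    210      9     10     29]
 [   322    214     11      9     31]
 [   337    219     13      7     46]
 [   320    223     14      7     48]
 [   338    228     23     38    116]
 [   329    230      6     43    124]
 [   314    246      9     34    150]
 [   335    248     16     25    126]
 [   358    265      9      9     66]
 [   327    273      9     10     66]
 [   448    284     10      7     42]
 [   456    286     24     15    183]
 [   295    308    127     57   2437]
 [   445    310     18     11     97]
 [   465    311     12     16    132]
 [   188    314    106     86   4528]
 [   426    329     27      9    140]
 [   453    339      5      6     17]
 [   473    339     32     34    465]
 [   433    341      8     18     93]
 [   334    346     43     27    574]
 [   291    347    168     53   2641]
 [   378    348     43     21    578]
 [   465    351      8      4     16]
 [   503    354    137     46   3828]
 [   499    362     11     13     58]
 [   477    373      9      6     19]
 [   457    375     42     25    580]
 [   268    379     16     17    152]
 [   466    378     10      6     20]
 [   240    392     28      8    147]]
```

View pics/c5.png

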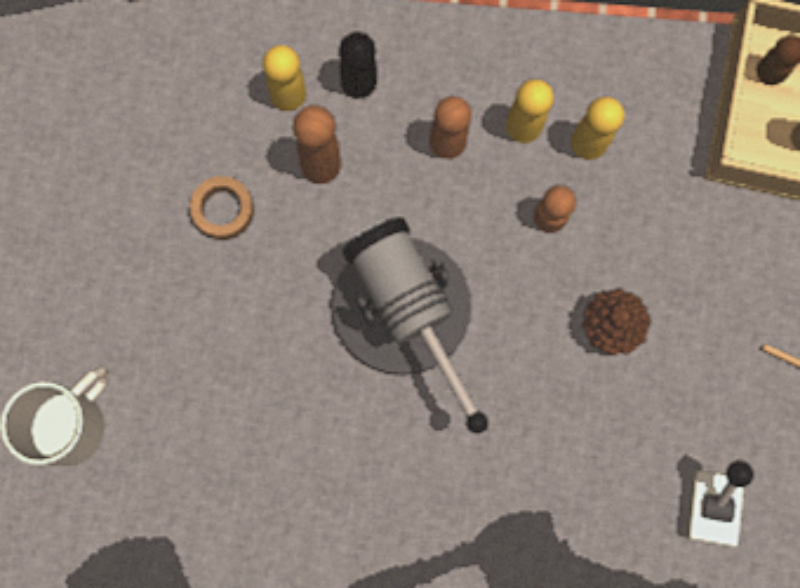

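View pics/c6.png

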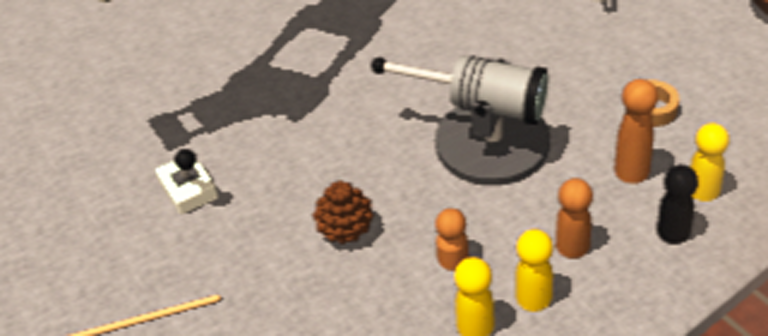

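The toggle now leans away from the robot: ball at top (474.5,291.1) / scene (177.1,225.8). Everything but the lamp head, the toggle and shadows is unchanged.

```bash
python3 - <<'E'
from h import *
from plant import close_job
b=tri((177.1,225.8),(474.5,291.1));o=tri((168.2,212.7),(471.7,321.2));print(b,"swing",np.linalg.norm((b-o)[:2]))
if np.linalg.norm((b-o)[:2])>.06: print(close_job())
E
```

```text
[ 0.44109177 -0.35277271  0.08310717] swing 0.06759548200192415
the job is handed in; nothing more can be done
None
```

I turned the lamp to the tall figure, then pushed the switch toggle fully over, and handed the job in at about 7 s of the 51 s allowed.

- **Lamp aim:** the beam bearing measured 33.05°. The tall figure lies at about 33.2° from the pan axis, with readings spread over 32.8–33.5°, so the error is within about half a degree.
- **Pan axis:** my first hand-read estimate was 4–5 mm off sideways. A line fit of the pan arm and the outline of the lamp's disc then agreed to within 2 mm, and I used those.
- **Switch:** the toggle reached its stop with a reaction of about 13 N. Its ball moved 67.6 mm and ended 83 mm above the table; a full swing is about 68 mm and ends at 83 mm.
- **Other objects:** comparing the top view before and after showed changes only at the lamp head, the toggle, and the robot and its shadows. The foot, figures, pine cone, tape and mug had not moved.
- **At hand-in:** the arm was clear of everything. No check failed.

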